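Clear a drive-roller test stand by its verdict and load the next roller

ROBOT

A 6-joint arm with a two-finger parallel gripper is mounted at the origin on the work surface; the furniture and walls round the work are solid. World frame = base frame: x ahead of the robot, y to its left, z up, the work surface at z = 0. Lengths are in m, angles in rad, forces in N, time in s.
With the tool pointing down it reaches from about 0.325 to 1 m from the base axis. Payload 5.1 kg.
Tool frame: the origin (TCP) lies midway between the tips of the shut fingers; the grasp point (between the pads) lies 19 mm behind it (manip.grasp_offset is the distance from the TCP to the grasp point, in m); z points along the fingers, y is the line along which they close (so a half turn about z gives the same grasp; the last joint's range is limited). The gripper opens to 85 mm and grips with 20 to 120 N. Pads are 22 mm wide; open, the fingers measure 114 mm over their backs; the gripper's body (76 mm by 85 mm) begins 54 mm behind the grasp point. The pads swing forward as they close: fully open they stand 13 mm farther back than shut.
Start: joints at [-1.206, 0.124, 1.65, -0, 1.367, -0.083], TCP at [0.281, -0.586, 0.209] pointing down, gripper open.
Joint ranges: [-2.61, 2.61], [-1.02, 2.33], [0.03, 2.71], [-1.35, 4.49], [0.32, 2.68], [-2.91, 2.91]. Speed limits (rad/s): [2.57, 2.57, 3.14, 3.14, 3.14, 3.14].

INTERFACE

Orientations are given as a 3x3 rotation matrix whose columns are the frame's x, y, z axes.
In Python, from station import manip gives the robot as it stands.
- The arm moves only by the tool play_rows, never from a script. Its argument "targets" is a list of rows, each an object of numbers: "tx", "ty", "tz": the shift along the world's x, y, z each as a share of 0.5 m, from -1 to 1; "yaw": the turn about the world's z as a share of pi rad, from -1 to 1. In form: [{"tx": .., "ty": .., "tz": .., "yaw": ..}, ...]. A call has 1 to 10 rows; each row is the pose to reach, as a shift and turn from the pose commanded when the call began, turning the shorter way round; what a row does not reach only later rows make up. A row lasts 1/12 s, in which the tool goes at most 41.7 mm and 7.16 degrees, less where a joint would pass 70% of its speed; a pose out of reach is approached as far as the arm can. A call with a number of a shift or a turn outside -1 to 1 is refused whole. A call with a gripper value outside its range is refused whole. "grip" is the opening, from 0 (shut) to 1 (fully open), set as the call begins (left out, the last holds). The fingers move at their own pace and stop on an object; the grip force is fixed at half the most. Time passes only in rows, so rows that repeat a pose let the fingers close. It gives the time, the measured TCP pose, the force, the opening and the grip force at its end, in the units of the state.
- manip.observe(): the state, without advancing time (a new reading comes with each control period).
- manip.get_image(name): name is "scene" or "top" or "wrist"; returns (picture, depth): 400x640x3 uint8, red, green, blue; 400x640 float32, m along the optical axis (not along the pixel's ray), 0 where there is no reading.
- manip.camera_info(name): a dict with "camera_matrix" (3x3 intrinsics, pixels), "D" ([k1, k2, p1, p2, k3] as OpenCV has them; the pictures are not rectified), "R" (3x3) and "t" (3): a world point X has camera coordinates R X + t; the wrist camera has in their place "mount" (4x4, takes a point from camera to tool coordinates, whose origin is the TCP and whose axes are the flange's). Camera axes: x right, y down, z forward; pixel columns grow to the right and rows downward; lengths in m; the calibration is good to about 2 mm. A picture is of the moment at which its call begins: read the wrist's pose just before it. camera_info takes no time and is no camera call.
- manip.job_done(): hands the job in; it is judged then, once.
The state is a dict: "time_s": time; "qpos": joint angles; "dq": joint speeds; "effort": joint torques, N m; "ee_pos": TCP position; "ee_rot": TCP orientation; "contact_force": force on the tool from outside, world axes, zero at the start; "wrist_torque": the same for the moment, N m; "grip_width": opening from 0.0 (shut) to 1.0 (fully open); "finger_force": force on a finger pad.
Only numpy, scipy, OpenCV 4.12 (cv2) and the standard library are available. Lean on these libraries where they do the work, as an engineer would, in place of code of your own. Each camera call takes 0.05 s, during which the arm holds its last target. There are 200 camera calls.

TASK

The blue test stand has finished testing the drive roller in its nest: its white pointer leans to the green block if that roller is good and to the red block if it is bad. Take that roller out and, if good, set it gently down in the pale aluminium tray (do not drop it in), or, if bad, let it go into the red reject box. Then load the other roller from the bench so that it sits fully down in the nest as the first one did; do not disturb the pointer or the tape measure, magnetic square and gas nozzle standing about.

Things in the scene. Friction and masses are not known exactly. Their poses are not given: they have to be found in the camera images.
- test_stand: Blue base plate 124 x 90 x 16 mm, fixed. Origin: centre of its underside; x along its 124 mm length towards the pointer, which is the end nearer the robot; z up. On it: the nest at x = -18.5 mm, and at x = +45 mm the pointer between a red block (y = +30 mm) and a green block (y = -30 mm), block tops 34 mm high; nothing of the pointer is higher than 68 mm.
- nest (a point): Centre of the nest's steel bed, 20 mm above the bench; axes as the stand's. The roller stands here on its cheeks, pin along x, either way round. At each end a dark bracket holds a cheek: end wall inner face at |x| = 38.5 mm, ears with inner faces at |y| = 15.5 mm from |x| = 30 to 40.5 mm; 14 mm high above the bed, about 3.5 mm play. Between the ears the sides are open for fingers.
- pointer (a joint): Verdict pointer, a white rod with a ball that falls to one of two stops and stays: about +0.85 rad when it leans to the green block (good, the stand's -y side), about -0.85 rad when it leans to the red block (bad, +y side). Very easily knocked over.
- pointer_tip (a point): Ball at the pointer's tip, 44 mm from its hinge; the hinge is 30 mm above the bench.
- tested_roller: The roller in the nest at the start: black rubber, 36 mm diameter, on a steel pin between two cheek plates; overall 36 x 70 x 37 mm, 0.14 kg. Origin: centre of its underside (foot of the cheeks); y along the pin, which is 19 mm up. Rubber to y = +-28, cheeks 24 mm wide with outer faces at y = +-32, pin ends at +-35 mm. Grip across the rubber, along x.
- next_roller: An identical roller, standing on its cheek plates on the bench (z up), its pin roughly along world y. Tall fixed things near the work: a black torch holder (x 0.28 to 0.47, y -0.17 to 0.02 m, crossbar 170 mm and arm 255 mm high) and a black block (x 0.23 to 0.39, y 0.0 to 0.16 m, 183 mm high). Keep the gripper clear of them.
- good_tray: Pale, bare aluminium tray for good rollers, fixed, outside 100 x 122 x 28 mm (x, y, z), walls 3 mm, floor about 3 mm thick, rolled rim reaching 31 mm high. Origin: centre of its underside. Tray and reject box swap places from start to start.
- reject_box: Red plastic box for bad rollers, fixed, outside 100 x 122 x 65 mm (x, y, z), walls 4 mm, floor about 4 mm thick, rim reaching 68 mm high. Origin: centre of its underside.
- tape: Bystander: yellow tape measure, 60 x 69 x 31 mm, origin centre of its underside.
- square: Bystander: red triangular magnetic square, 75 x 75 x 14 mm, lying flat, origin centre of its underside.
- nozzle: Bystander: pale gas nozzle, 24 mm diameter, 50 mm high, standing, origin centre of its underside.

How it is judged:
On the way, in this order (a step that is already met when the one before it is completed fails the run):
1. the tested roller is released in the container that the pointer calls for (((value of joint pointer above 0.5 rad and (x of tested_roller in the frame of good_tray between -0.047 and 0.047 m and y of tested_roller in the frame of good_tray between -0.058 and 0.058 m and z of tested_roller in the frame of good_tray between -0.005 and 0.042 m)) or (value of joint pointer below -0.5 rad and (x of tested_roller in the frame of reject_box between -0.047 and 0.047 m and y of tested_roller in the frame of reject_box between -0.058 and 0.058 m and z of tested_roller in the frame of reject_box between -0.005 and 0.048 m))) and contact force between the fingers and tested_roller below 0.05 N and linear speed of tested_roller below 0.02 m/s), for 0.2 s.
2. the next roller is seated in the nest and released (x of next_roller in the frame of nest between -0.006 and 0.006 m and y of next_roller in the frame of nest between -0.006 and 0.006 m and z of next_roller in the frame of nest between -0.004 and 0.003 m and angle between the y axis of next_roller and the x axis of nest, either way round below 0.15 rad and angle between next_roller's own z axis and vertical below 0.08 rad and contact force between the fingers and next_roller below 0.05 N), for 0.2 s.
At the end, for the whole second after the job is handed in: Tested roller inside the aluminium tray if the pointer leans to green, inside the red box if to red. Next roller on the nest bed: height within 3 mm, 6 mm of centre each way, pin along the nest within 0.15 rad, upright within 0.08 rad. Both released, at rest (all of step 1 and all of step 2 and linear speed of next_roller below 0.02 m/s); the robot touches nothing.
It fails at once if the pointer is knocked (its tip moves more than 15 mm) (distance of pointer_tip from where it was at the start of the episode above 0.015 m).
It fails at once if a good roller is dropped into the aluminium tray (falls faster than 0.65 m/s out of the fingers) (value of joint pointer above 0.5 rad and (x of tested_roller in the frame of good_tray between -0.047 and 0.047 m and y of tested_roller in the frame of good_tray between -0.058 and 0.058 m and z of tested_roller in the frame of good_tray between -0.005 and 0.042 m) and linear speed of tested_roller above 0.65 m/s and contact force between the fingers and tested_roller below 0.05 N).
It fails at once if a bystander (tape measure, magnetic square or gas nozzle) is moved more than 25 mm or the nozzle is tipped over (distance of any of tape, square, nozzle from where it was at the start of the episode above 0.025 m or angle between nozzle's own z axis and vertical above 0.6 rad).
It also fails if it takes over 67 s, if anything falls off the work surface, if the arm or the gripper's body presses on something with over 40 N, if the wrist force passes 120 N, or if a joint passes its speed limit or range.

## Working session

There is one attempt and no reset: what is moved stays moved. The work goes in short steps, Python scripts to look and compute and a tool call to move; the robot and the scene stay as the last step left them, time stands still between calls to the robot, and variables do not carry over. Pictures are saved under pics/ and viewed, at most 10 in all, crops included, and the job is handed in when it is done.

Besides the shell and the picture viewer there is one more tool, called after "Emit:" by a JSON object that holds its "method" and its "body", one argument or row to a line. play_rows: Moves the arm, as the interface text tells. Its arguments: {"type":"object","properties":{"targets":{"type":"array","items":{"type":"object","properties":{"tx":{"type":"number","minimum":-1,"maximum":1},"ty":{"type":"number","minimum":-1,"maximum":1},"tz":{"type":"number","minimum":-1,"maximum":1},"yaw":{"type":"number","minimum":-1,"maximum":1}}}},"grip":{"type":"number"}},"required":["targets"]}

```bash
ls; mkdir -p pics
python3 - <<'E'
from station import manip
import cv2,numpy as np
np.set_printoptions(precision=4,suppress=True)
s=manip.observe();print(s['time_s'],s['ee_pos'],s['ee_rot'])
for n in ['scene','top','wrist']:
    im,d=manip.get_image(n);cv2.imwrite(f'pics/{n}0.png',im[:,:,::-1]);np.savez(f'pics/{n}0.npz',im=im,d=d)
    c=manip.camera_info(n);print(n,{k:np.array(v) for k,v in c.items() if k!='name'})
    print((d>0).mean())
E
```

```text
pics
0.0 [ 0.2812 -0.5853  0.2073] [[ 0.9014  0.433  -0.0008]
 [ 0.433  -0.9014  0.0019]
 [ 0.0001 -0.0021 -1.    ]]
scene {'camera_matrix': array([[419.2679,   0.    , 316.5366],
       [  0.    , 419.2679, 199.571 ],
       [  0.    ,   0.    ,   1.    ]]), 'D': array([-0.0118,  0.    ,  0.    ,  0.    ,  0.    ]), 'R': array([[-0.6456,  0.7637, -0.0021],
       [ 0.3639,  0.3053, -0.88  ],
       [-0.6714, -0.5689, -0.475 ]]), 't': array([ 0.2725, -0.1164,  1.2817])}
0.9549140625
top {'camera_matrix': array([[465.2309,   0.    , 315.3577],
       [  0.    , 465.2309, 203.0371],
       [  0.    ,   0.    ,   1.    ]]), 'D': array([-0.1055,  0.    ,  0.    ,  0.    ,  0.    ]), 'R': array([[ 0.0116, -0.9999, -0.0118],
       [-0.9913, -0.0099, -0.1314],
       [ 0.1313,  0.0133, -0.9913]]), 't': array([0.0383, 0.471 , 1.2554])}
0.99616796875
wrist {'camera_matrix': array([[330.0291,   0.    , 322.3658],
       [  0.    , 330.0291, 197.2448],
       [  0.    ,   0.    ,   1.    ]]), 'D': array([0.0006, 0.    , 0.    , 0.    , 0.    ]), 'mount': array([[-0.0014, -0.9541, -0.2995,  0.0757],
       [ 1.    , -0.0009, -0.0018, -0.0016],
       [ 0.0015, -0.2995,  0.9541, -0.1658],
       [ 0.    ,  0.    ,  0.    ,  1.    ]])}
0.99621875
```

View pics/scene0.png

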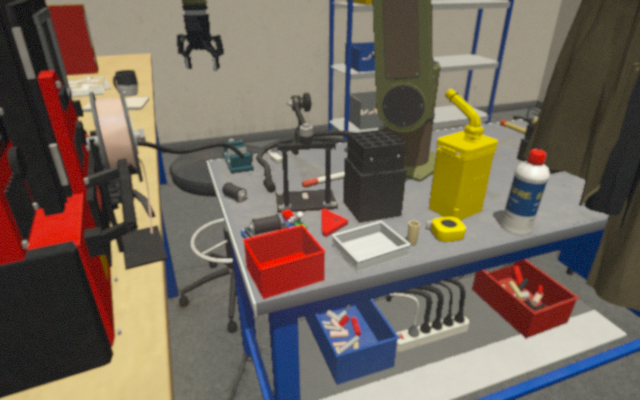

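View pics/top0.png

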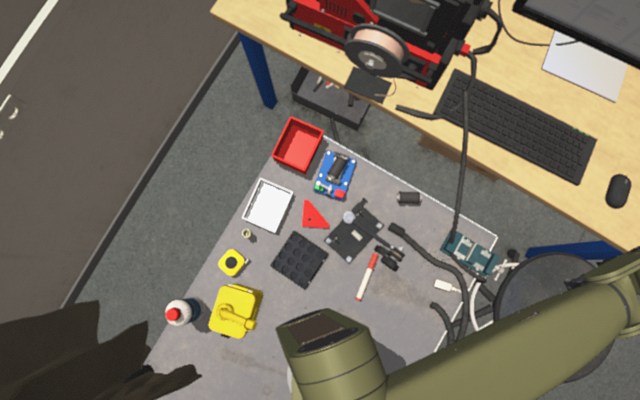

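Top view shows the red box at (298,145), stand at (336,173), tray at (268,205), next roller at (409,198), nozzle at (246,234), and square at (314,214). Next I'll zoom in and measure.

```bash
cat > h.py <<'E'
import cv2,numpy as np
np.set_printoptions(precision=4,suppress=True)
from station import manip
def pose(n,s=None):
    "R,t of camera->world"
    c=manip.camera_info(n)
    if n!='wrist':
        R=np.array(c['R']);return R.T,-R.T@np.array(c['t'])
    M=np.array(c['mount']);Re=np.array(s['ee_rot']);return Re@M[:3,:3],Re@M[:3,3]+np.array(s['ee_pos'])
def rays(n,uv):
    c=manip.camera_info(n)
    p=cv2.undistortPoints(np.float64(uv).reshape(-1,1,2),np.array(c['camera_matrix']),np.array(c['D'])).reshape(-1,2)
    return np.c_[p,np.ones(len(p))]
def onplane(n,uv,z,s=None):
    R,t=pose(n,s);d=rays(n,uv)@R.T;return t+d*((z-t[2])/d[:,2])[:,None]
def cloud(n,d,s=None):
    R,t=pose(n,s);v,u=np.mgrid[:400,:640]
    r=rays(n,np.c_[u.ravel(),v.ravel()]);return ((r*d.reshape(-1,1))@R.T+t).reshape(400,640,3)
def mask(im,lo,hi):
    return cv2.inRange(cv2.cvtColor(im,cv2.COLOR_RGB2HSV),np.array(lo),np.array(hi))
E
python3 - <<'E'
from h import *
z=np.load('pics/top0.npz');im,d=z['im'],z['d'];P=cloud('top',d)
z2=np.load('pics/scene0.npz');im2,d2=z2['im'],z2['d'];P2=cloud('scene',d2)
cv2.imwrite('pics/crop0.png',np.hstack([cv2.resize(im[105:255,230:430],None,fx=3.2,fy=3.2,interpolation=2)[:, :, ::-1]]))
for n,p in dict(box=(298,150),stand=(336,173),tray=(268,205),noz=(246,234),sq=(314,214),next=(409,198),bench=(380,220)).items(): print(n,P[p[1],p[0]])
def rect(name,m):
    cs=cv2.findContours(m,0,2)[0];c=max(cs,key=cv2.contourArea)
    q=np.zeros_like(m);cv2.drawContours(q,[c],-1,255,-1);X=P[q>0]
    print(name,cv2.minAreaRect(c),'zpct',np.percentile(X[:,2],[2,20,50,80,98]))
    for lo,hi in [(0.01,.02),(.025,.035),(.06,.075)]:
        k=X[(X[:,2]>lo)&(X[:,2]<hi)]
        if len(k)>20: print(lo,len(k),cv2.minAreaRect(np.float32(k[:,:2])))
win=np.zeros((400,640),np.uint8);win[110:260,230:440]=255
rect('blue',mask(im,(100,120,60),(125,255,255))&win)
w2=win.copy();w2[:,325:]=0;w2[180:]=0
rect('red',(mask(im,(0,120,60),(8,255,255))|mask(im,(172,120,60),(180,255,255)))&w2)
w3=win.copy();w3[:,297:]=0;w3[:175]=0;w3[232:]=0
rect('tray',mask(im,(0,0,150),(180,60,255))&w3)
w4=win.copy();w4[:,:395]=0;w4[:,425:]=0;w4[:185]=0;w4[212:]=0
rect('next',mask(im,(0,0,0),(180,255,75))&w4)
E
```

```text
box [0.6266 0.0952 0.0074]
stand [ 0.5504 -0.0124  0.0576]
tray [ 0.4681  0.1785 -0.0028]
noz [0.3845 0.2382 0.0019]
sq [0.4419 0.047  0.0143]
next [ 0.4866 -0.2155  0.0358]
bench [ 0.4281 -0.1389  0.0018]
blue ((334.56561279296875, 175.41627502441406), (31.346548080444336, 42.37838363647461), 19.653823852539062) zpct [0.0103 0.0136 0.0161 0.0185 0.0241]
0.01 499 ((0.5530725121498108, -0.009983580559492111), (0.08818654716014862, 0.1221502423286438), 71.2697982788086)
red ((297.40386962890625, 144.50184631347656), (39.51089859008789, 48.453514099121094), 25.463346481323242) zpct [-0.8079  0.003   0.007   0.0569  0.0707]
0.01 92 ((0.630156934261322, 0.09355819225311279), (0.09768284857273102, 0.12160972505807877), 66.78514862060547)
0.025 75 ((0.6288182735443115, 0.09352529048919678), (0.09831301122903824, 0.12010196596384048), 65.19282531738281)
0.06 336 ((0.6311551332473755, 0.09442367404699326), (0.10494700819253922, 0.12783220410346985), 65.821533203125)
tray ((263.0, 202.99998474121094), (65.99998474121094, 55.99999237060547), -0.0) zpct [-0.0043 -0.0007  0.0022  0.0058  0.0331]
0.01 53 ((0.4517260193824768, 0.18119513988494873), (0.09934387356042862, 0.14307576417922974), 67.31466674804688)
0.025 244 ((0.453443706035614, 0.181720569729805), (0.1037367433309555, 0.1485310047864914), 66.8797378540039)
next ((409.0, 198.5), (11.0, 20.0), 90.0) zpct [0.0156 0.0246 0.03   0.0337 0.0381]
0.025 57 ((0.47913068532943726, -0.22136527299880981), (0.02829217165708542, 0.05677197501063347), 22.883113861083984)
```

View pics/crop0.png

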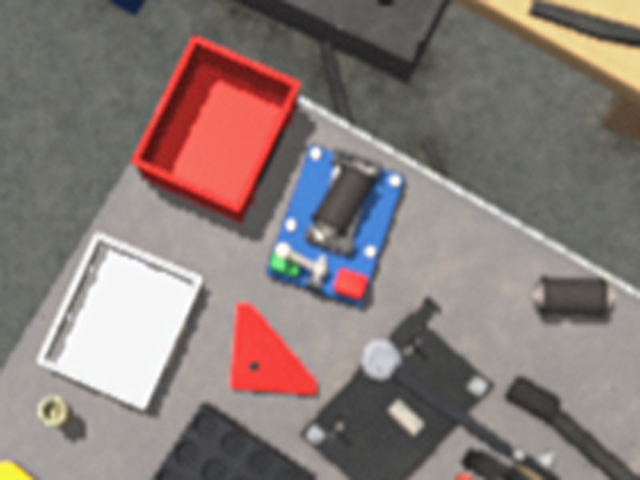

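The white pointer's ball lies on the green block (crop 282,262), so the roller is good and goes in the tray. On the way I'll stop over the next roller for a wrist look.

Emit:
{"method": "play_rows", "body": {
  "targets": [
    {"tx": 0.1, "ty": 0.06, "tz": 0.02, "yaw": -0.03},
    {"tx": 0.18, "ty": 0.13, "tz": 0.04, "yaw": -0.06},
    {"tx": 0.25, "ty": 0.2, "tz": 0.06, "yaw": -0.1},
    {"tx": 0.3, "ty": 0.27, "tz": 0.06, "yaw": -0.12},
    {"tx": 0.34, "ty": 0.34, "tz": 0.06, "yaw": -0.12},
    {"tx": 0.38, "ty": 0.42, "tz": 0.06, "yaw": -0.12},
    {"tx": 0.4, "ty": 0.5, "tz": 0.06, "yaw": -0.12},
    {"tx": 0.42, "ty": 0.58, "tz": 0.06, "yaw": -0.12},
    {"tx": 0.42, "ty": 0.62, "tz": 0.06, "yaw": -0.12},
    {"tx": 0.42, "ty": 0.62, "tz": 0.06, "yaw": -0.12}
  ],
  "grip": 1
}}

```text
time_s: 0.98
ee_pos: [0.4921, -0.2715, 0.2382]
ee_rot: [[0.997, 0.074, -0.0], [0.074, -0.997, 0.002], [0.0, -0.002, -1.0]]
contact_force: [0.4, -0.6, -0.6]
grip_width: 0.998
finger_force: 0.0
```

```bash
cat > snap.py <<'E'
from h import *
import sys,pickle
s=manip.observe();im,d=manip.get_image('wrist')
pickle.dump((s,im,d),open(f'pics/{sys.argv[1]}.pkl','wb'));cv2.imwrite(f'pics/{sys.argv[1]}.png',im[:,:,::-1])
print(s['time_s'],s['ee_pos'],s['ee_rot'],s['qpos'])
E
python3 snap.py w1
```

```text
0.9833 [ 0.4921 -0.2715  0.2382] [[ 0.9972  0.0743 -0.0001]
 [ 0.0743 -0.9972  0.002 ]
 [ 0.0001 -0.002  -1.    ]] [-0.6004 -0.0868  1.8141  0.0016  1.4155  0.8957]
```

Emit:
{"method": "play_rows", "body": {
  "targets": [
    {"tx": 0.06, "ty": 0.04, "tz": 0, "yaw": -0.04},
    {"tx": 0.12, "ty": 0.1, "tz": 0, "yaw": -0.08},
    {"tx": 0.16, "ty": 0.17, "tz": 0, "yaw": -0.12},
    {"tx": 0.18, "ty": 0.24, "tz": 0, "yaw": -0.12},
    {"tx": 0.18, "ty": 0.32, "tz": 0, "yaw": -0.12},
    {"tx": 0.18, "ty": 0.39, "tz": 0, "yaw": -0.12},
    {"tx": 0.18, "ty": 0.45, "tz": 0, "yaw": -0.12},
    {"tx": 0.18, "ty": 0.48, "tz": 0, "yaw": -0.12},
    {"tx": 0.18, "ty": 0.48, "tz": 0, "yaw": -0.12},
    {"tx": 0.18, "ty": 0.48, "tz": 0, "yaw": -0.12}
  ]
}}

```text
time_s: 1.87
ee_pos: [0.5813, -0.0357, 0.2383]
ee_rot: [[0.954, -0.3, -0.0], [-0.3, -0.954, -0.001], [-0.0, 0.001, -1.0]]
contact_force: [0.6, -0.1, 0.0]
grip_width: 0.996
finger_force: 0.0
```

```bash
python3 snap.py w2
```

```text
1.8667 [ 0.5813 -0.0357  0.2383] [[ 0.9539 -0.3001 -0.0004]
 [-0.3001 -0.9539 -0.0005]
 [-0.0002  0.0006 -1.    ]] [-0.1533 -0.0412  1.7706 -0.0006  1.4126  1.7224]
```

View pics/w1.png

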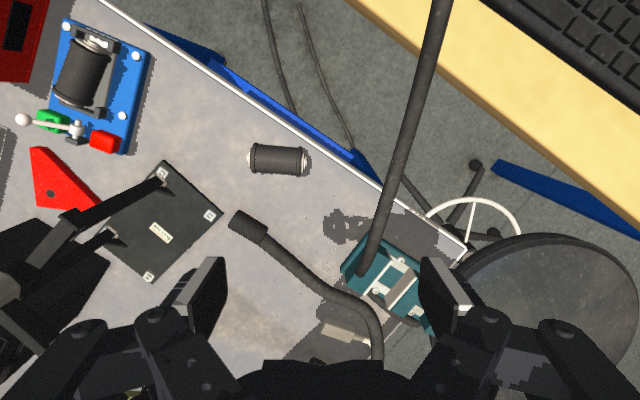

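View pics/w2.png

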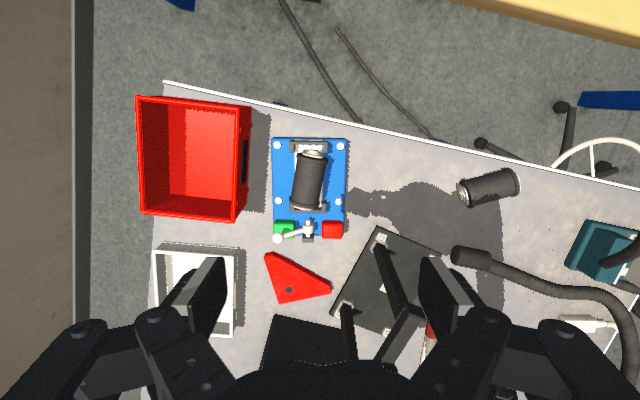

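w1 shows the next roller at (278,160), and the stand at the upper left. w2 shows the nested roller at (309,180), pointer ball at (277,238) on green, and the tray lower left around (195,290).

```bash
cat > m.py <<'E'
from h import *
import pickle
def tri(s1,a,s2,b):
    A=[];y=[]
    for s,uv in((s1,a),(s2,b)):
        R,t=pose('wrist',s);d=R@rays('wrist',uv)[0];d/=np.linalg.norm(d);Q=np.eye(3)-np.outer(d,d);A.append(Q);y.append(Q@t)
    return np.linalg.lstsq(np.vstack(A),np.hstack(y),rcond=None)[0]
def blob(im,m,x0,x1,y0,y1):
    w=np.zeros(m.shape,np.uint8);w[y0:y1,x0:x1]=255;w&=m
    w=cv2.morphologyEx(w,cv2.MORPH_OPEN,np.ones((3,3)))
    c=max(cv2.findContours(w,0,2)[0],key=cv2.contourArea);return c,w
def roller(name,s,im,d,w,zlo):
    P=cloud('wrist',d,s);x0,x1,y0,y1=w;Q=P[y0:y1,x0:x1].reshape(-1,3);hsv=cv2.cvtColor(im,cv2.COLOR_RGB2HSV)[y0:y1,x0:x1].reshape(-1,3)
    k=Q[(Q[:,2]>zlo)&(Q[:,2]<zlo+.08)&(hsv[:,2]<90)]
    r=cv2.minAreaRect(np.float32(k[:,:2]));print(name,len(k),r,'top z',np.percentile(k[:,2],[50,90,97]))
    dk=cv2.inRange(cv2.cvtColor(im,cv2.COLOR_RGB2HSV)[:,:,2],0,90)
    return r
E
python3 - <<'E'
from m import *
s1,i1,d1=pickle.load(open('pics/w1.pkl','rb'));s2,i2,d2=pickle.load(open('pics/w2.pkl','rb'))
roller('next w1',s1,i1,d1,(240,320,135,185),.018)
roller('next w2',s2,i2,d2,(450,530,160,215),.018)
roller('nest w1',s1,i1,d1,(45,120,30,112),.036)
roller('nest w2',s2,i2,d2,(285,332,142,215),.036)
# stereo of rubber blob centres
def cen(s,im,d,w,zlo):
    P=cloud('wrist',d,s);m=((P[:,:,2]>zlo)&(im.max(2)<90)).astype(np.uint8)*255
    c,_=blob(im,m,*w);M=cv2.minAreaRect(c);return M[0]
a=cen(s1,i1,d1,(240,320,135,185),.015);b=cen(s2,i2,d2,(450,530,160,215),.015);print('next tri',a,b,tri(s1,a,s2,b))
a=cen(s1,i1,d1,(45,120,30,112),.04);b=cen(s2,i2,d2,(285,332,142,215),.04);print('nest tri',a,b,tri(s1,a,s2,b))
for s,i,d,w in((s1,i1,d1,(45,160,15,160)),(s2,i2,d2,(265,352,130,245))):
    m=mask(i,(100,120,50),(125,255,255));c,_=blob(i,m,*w)
    c=cv2.convexHull(c);X=onplane('wrist',c.reshape(-1,2),.016,s)
    r=cv2.minAreaRect(np.float32(X[:,:2]));print('plate',r)
P=cloud('wrist',d2,s2)
for nm,(x0,x1,y0,y1),lo,hi in(('tray',(140,250,235,345),.024,.036),('box',(125,260,85,235),.055,.08)):
    Q=P[y0:y1,x0:x1].reshape(-1,3);k=Q[(Q[:,2]>lo)&(Q[:,2]<hi)];print(nm,len(k),cv2.minAreaRect(np.float32(k[:,:2])))
hsv=cv2.cvtColor(i2,cv2.COLOR_RGB2HSV)
ball=P[232:245,270:284].reshape(-1,3);k=ball[ball[:,2]>.045];print('ball',k.mean(0),len(k))
E
```

```text
next w1 816 ((0.4892488718032837, -0.21767784655094147), (0.061332233250141144, 0.03394193574786186), 89.2922592163086) top z [0.0312 0.0348 0.0366]
next w2 732 ((0.4892137050628662, -0.21369028091430664), (0.05838257819414139, 0.034877847880125046), 89.635986328125) top z [0.0298 0.0351 0.0363]
nest w1 1854 ((0.5684365630149841, -0.01605716347694397), (0.03418097272515297, 0.06557877361774445), 61.838470458984375) top z [0.0517 0.0557 0.0569]
nest w2 610 ((0.5683526992797852, -0.013109598308801651), (0.03407825157046318, 0.06133515387773514), 61.04245376586914) top z [0.0501 0.0541 0.0557]
next tri (276.1844482421875, 150.47132873535156) (487.90045166015625, 178.12655639648438) [ 0.5005 -0.216   0.0222]
nest tri (78.1617660522461, 73.89706420898438) (318.26348876953125, 183.2412109375) [ 0.5668 -0.0256  0.0615]
plate ((0.5519132614135742, -0.012220464646816254), (0.09402869641780853, 0.12167012691497803), 71.04145050048828)
plate ((0.5529705286026001, -0.007905121892690659), (0.08885214477777481, 0.12231200933456421), 71.44439697265625)
tray 1079 ((0.46282118558883667, 0.17883215844631195), (0.10367979109287262, 0.12530697882175446), 66.9597396850586)
box 3204 ((0.629181444644928, 0.09646208584308624), (0.10419659316539764, 0.12490055710077286), 65.76472473144531)
ball [0.524  0.0345 0.0728] 110
```

Run:
```python
from m import *
from scipy.spatial import cKDTree
s1,i1,d1=pickle.load(open('pics/w1.pkl','rb'));s2,i2,d2=pickle.load(open('pics/w2.pkl','rb'))
def ridge(nm,s,im,d,w,z0,h):
    P=cloud('wrist',d,s);x0,x1,y0,y1=w;Q=P[y0:y1,x0:x1].reshape(-1,3);v=im[y0:y1,x0:x1].reshape(-1,3).max(1)
    Q=Q[(v<95)&(Q[:,2]>z0+h)&(Q[:,2]<z0+.045)]
    c=np.median(Q,0)
    # fit cylinder axis R=18: p0,dir(theta), z=z0+.019
    from scipy.optimize import least_squares
    def f(p):
        n=np.array([-np.sin(p[2]),np.cos(p[2])]);return np.hypot((Q[:,:2]-p[:2])@n,Q[:,2]-p[3])-.018
    best=min((least_squares(f,[c[0],c[1],t,z0+.019],loss='soft_l1',f_scale=.001) for t in np.radians([60,90,120,150,170])),key=lambda r:r.cost)
    p=best.x;u=np.array([np.cos(p[2]),np.sin(p[2])]);t=(Q[:,:2]-p[:2])@u;mid=np.percentile(t,[2,98])
    ctr=p[:2]+u*mid.mean();print(nm,len(Q),'ctr',ctr,'len',np.ptp(mid),'ang',np.degrees(p[2]),'axis z',p[3],'rms',np.sqrt(np.mean(f(p)**2)))
ridge('nest w1',s1,i1,d1,(45,120,30,112),.02,.018);ridge('nest w2',s2,i2,d2,(285,332,142,215),.02,.018)
ridge('next w1',s1,i1,d1,(240,320,135,185),0,.012);ridge('next w2',s2,i2,d2,(450,530,160,215),0,.012)
for s,i,b in((s1,i1,(100,116,90)),):pass
# stereo check: white corner screws of plate / red+green block tops
def cc(im,lo,hi,w):
    c,_=blob(im,mask(im,lo,hi),*w);return cv2.minAreaRect(c)[0]
for nm,lo,hi in(('red',(0,150,60),(6,255,255)),('green',(50,100,40),(80,255,255))):
    a=cc(i1,lo,hi,(30,125,100,160));b=cc(i2,lo,hi,(270,350,215,245));print(nm,a,b,tri(s1,a,s2,b))
```

```text
nest w1 2152 ctr [ 0.5691 -0.0141] len 0.05448240496135448 ang 151.93418109854895 axis z 0.03794066317312515 rms 0.0015586375326650773
nest w2 705 ctr [ 0.569  -0.0139] len 0.054015260046442415 ang -28.514901767180827 axis z 0.037440484391229746 rms 0.0014283791590137297
next w1 988 ctr [ 0.4878 -0.2167] len 0.0557850031584754 ang 89.06688499415586 axis z 0.01763902705319172 rms 0.0015070791941402273
next w2 875 ctr [ 0.4876 -0.2142] len 0.053627081899944216 ang 89.44941936312696 axis z 0.01740785190838812 rms 0.001325982281327274
red (104.15753936767578, 141.24656677246094) (331.5, 229.5) [ 0.4962 -0.0197  0.0259]
green (52.675682067871094, 115.9459457397461) (283.5, 226.0) [0.5194 0.035  0.0258]
```

Run:
```python
from m import *
s1,i1,d1=pickle.load(open('pics/w1.pkl','rb'));s2,i2,d2=pickle.load(open('pics/w2.pkl','rb'))
v=np.hstack([cv2.resize(i1[10:165,10:165],(465,465),interpolation=2),cv2.resize(i2[125:250,255:365],None,fx=3,fy=3,interpolation=2)[:375].repeat(1,0) if False else cv2.copyMakeBorder(cv2.resize(i2[125:250,255:365],None,fx=3,fy=3,interpolation=2),0,90,0,0,0)])
cv2.imwrite('pics/c1.png',v[:,:,::-1])
for s,i,w in((s1,i1,(45,160,15,160)),(s2,i2,(262,355,130,245))):
    m=mask(i,(0,0,170),(180,70,255));cs=cv2.findContours(m,0,2)[0]
    for c in cs:
        M=cv2.boundingRect(c);u=cv2.minAreaRect(c)[0]
        if w[0]<u[0]<w[1] and w[2]<u[1]<w[3] and cv2.contourArea(c)>4: print(u,cv2.contourArea(c),onplane('wrist',[u],.018,s)[0])
    m=mask(i,(100,120,50),(125,255,255));c,_=blob(i,m,*w);X=onplane('wrist',c.reshape(-1,2),.016,s)[:,:2]
    # long-side edges: take pts near the rect's long sides and fit lines
    r=cv2.minAreaRect(np.float32(X));ctr=np.array(r[0]);a=np.radians(r[2]);n=np.array([np.cos(a),np.sin(a)]);u=np.array([-n[1],n[0]])
    for sg in(1,-1):
        e=sg*(X-ctr)@n;k=X[(e>.038)&(abs((X-ctr)@u)<.05)]
        if len(k)>5:
            l=cv2.fitLine(np.float32(k),cv2.DIST_HUBER,0,.001,.001).ravel();print('edge',len(k),np.degrees(np.arctan2(l[1],l[0]))%180,l[2:])
```

```text
(121.5, 115.5) 39.5 [ 0.5258 -0.0381  0.018 ]
(62.6735725402832, 99.55957794189453) 16.5 [0.5386 0.026  0.018 ]
(135.25001525878906, 55.25000762939453) 43.5 [ 0.591  -0.0599  0.018 ]
(91.68104553222656, 42.57758331298828) 142.5 [ 0.6002 -0.0145  0.018 ]
(66.0, 26.0) 49.5 [0.6144 0.0103 0.018 ]
edge 18 167.4618 [0.5358 0.0392]
edge 43 160.91295 [ 0.536  -0.0557]
(301.3470458984375, 208.18824768066406) 20.0 [0.5312 0.0084 0.018 ]
(338.0, 201.0) 29.0 [ 0.5265 -0.0376  0.018 ]
(278.0, 200.0) 33.0 [0.55   0.0324 0.018 ]
(320.0, 198.5) 10.0 [ 0.5363 -0.0175  0.018 ]
(308.0, 156.5) 240.5 [ 0.5902 -0.0198  0.018 ]
(340.0, 145.5) 37.0 [ 0.5912 -0.0595  0.018 ]
(276.5, 144.5) 39.0 [0.6147 0.0109 0.018 ]
edge 16 162.40015 [0.5619 0.0339]
edge 19 160.12411 [ 0.5383 -0.0473]
```

View pics/c1.png

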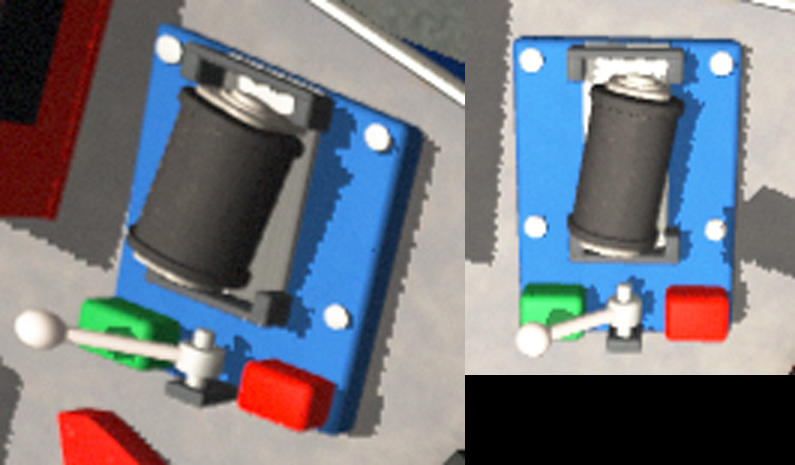

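The four screw heads put the nest centre at (0.5704,-0.014) with its axis at 161.4°. The roller sits in its play at about 152°, axis height 0.038. I'll grasp it at its own angle.

Emit:
{"method": "play_rows", "body": {
  "targets": [
    {"tx": -0.0246, "ty": 0.0432, "tz": -0.02, "yaw": -0.03},
    {"tx": -0.0246, "ty": 0.0432, "tz": -0.08, "yaw": -0.054},
    {"tx": -0.0246, "ty": 0.0432, "tz": -0.16, "yaw": -0.054},
    {"tx": -0.0246, "ty": 0.0432, "tz": -0.23, "yaw": -0.054},
    {"tx": -0.0246, "ty": 0.0432, "tz": -0.25, "yaw": -0.054},
    {"tx": -0.0246, "ty": 0.0432, "tz": -0.25, "yaw": -0.054}
  ],
  "grip": 0.75
}}

```text
time_s: 2.42
ee_pos: [0.5663, -0.0153, 0.1094]
ee_rot: [[0.888, -0.46, -0.008], [-0.46, -0.888, 0.001], [-0.008, 0.003, -1.0]]
contact_force: [-0.0, 0.3, 0.4]
grip_width: 0.747
finger_force: 0.0
```

```bash
python3 snap.py w3
python3 - <<'E'
from m import *
s,im,d=pickle.load(open('pics/w3.pkl','rb'));print(np.degrees(np.arctan2(s['ee_rot'][1][1],s['ee_rot'][0][1])))
E
```

```text
2.4167 [ 0.5663 -0.0153  0.1094] [[ 0.888  -0.4597 -0.0081]
 [-0.4597 -0.8881  0.0007]
 [-0.0075  0.0031 -1.    ]] [-0.1217  0.0291  1.9234 -0.0003  1.1972  1.9269]
-117.36658047999225
```

View pics/w3.png

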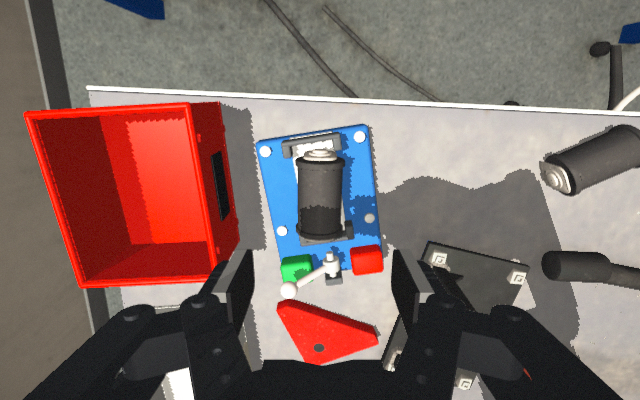

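Close view: the roller is upright in the image at column 320, which is the tool's centre line (322), so it is aligned. Descending.

Emit:
{"method": "play_rows", "body": {
  "targets": [
    {"tz": -0.04},
    {"tz": -0.08},
    {"tz": -0.12},
    {"tz": -0.15},
    {"tz": -0.17},
    {"tz": -0.184},
    {"tz": -0.184},
    {"tz": -0.184}
  ],
  "grip": 0.75
}}

```text
validation failed for argument at $.ta...
```

Emit:
{"method": "play_rows", "body": {
  "targets": [
    {"tz": 0},
    {"tz": 0},
    {"tz": 0},
    {"tz": 0},
    {"tz": 0},
    {"tz": 0},
    {"tz": 0},
    {"tz": 0}
  ],
  "grip": 0
}}

```text
validation failed for argument at $.ta...
```

All four fields are required in each row.

Emit:
{"method": "play_rows", "body": {
  "targets": [
    {"tx": 0, "ty": 0, "tz": -0.04, "yaw": 0},
    {"tx": 0, "ty": 0, "tz": -0.08, "yaw": 0},
    {"tx": 0, "ty": 0, "tz": -0.12, "yaw": 0},
    {"tx": 0, "ty": 0, "tz": -0.15, "yaw": 0},
    {"tx": 0, "ty": 0, "tz": -0.17, "yaw": 0},
    {"tx": 0, "ty": 0, "tz": -0.184, "yaw": 0},
    {"tx": 0, "ty": 0, "tz": -0.184, "yaw": 0},
    {"tx": 0, "ty": 0, "tz": -0.184, "yaw": 0}
  ],
  "grip": 0.75
}}

```text
time_s: 3.13
ee_pos: [0.5703, -0.0146, 0.0229]
ee_rot: [[0.889, -0.458, 0.002], [-0.458, -0.889, -0.0], [0.002, -0.001, -1.0]]
contact_force: [0.3, -0.5, 1.2]
grip_width: 0.752
finger_force: 0.0
```

Emit:
{"method": "play_rows", "body": {
  "targets": [
    {"tx": 0, "ty": 0, "tz": 0, "yaw": 0},
    {"tx": 0, "ty": 0, "tz": 0, "yaw": 0},
    {"tx": 0, "ty": 0, "tz": 0, "yaw": 0},
    {"tx": 0, "ty": 0, "tz": 0, "yaw": 0},
    {"tx": 0, "ty": 0, "tz": 0, "yaw": 0},
    {"tx": 0, "ty": 0, "tz": 0, "yaw": 0},
    {"tx": 0, "ty": 0, "tz": 0, "yaw": 0},
    {"tx": 0, "ty": 0, "tz": 0, "yaw": 0}
  ],
  "grip": 0
}}

```text
time_s: 3.8
ee_pos: [0.5701, -0.0145, 0.0232]
ee_rot: [[0.889, -0.458, 0.002], [-0.458, -0.889, -0.001], [0.002, -0.0, -1.0]]
contact_force: [-1.2, 0.6, 6.9]
grip_width: 0.331
finger_force: 53.8
```

Emit:
{"method": "play_rows", "body": {
  "targets": [
    {"tx": 0, "ty": 0, "tz": 0.01, "yaw": 0},
    {"tx": 0, "ty": 0, "tz": 0.02, "yaw": 0},
    {"tx": 0, "ty": 0, "tz": 0.04, "yaw": 0},
    {"tx": 0, "ty": 0, "tz": 0.07, "yaw": 0},
    {"tx": 0, "ty": 0, "tz": 0.1, "yaw": 0},
    {"tx": 0, "ty": 0, "tz": 0.14, "yaw": 0},
    {"tx": 0, "ty": 0, "tz": 0.18, "yaw": 0},
    {"tx": 0, "ty": 0, "tz": 0.2, "yaw": 0},
    {"tx": 0, "ty": 0, "tz": 0.2, "yaw": 0}
  ]
}}

```text
time_s: 4.55
ee_pos: [0.571, -0.0144, 0.1252]
ee_rot: [[0.889, -0.458, 0.006], [-0.458, -0.889, -0.0], [0.005, -0.002, -1.0]]
contact_force: [0.3, -0.7, -0.5]
grip_width: 0.329
finger_force: 52.9
```

```bash
python3 snap.py w4
python3 - <<'E'
from m import *
s,im,d=pickle.load(open('pics/w4.pkl','rb'));P=cloud('wrist',d,s);print(s['contact_force'],s['grip_width'],s['finger_force'])
Q=P.reshape(-1,3);e=Q-np.array(s['ee_pos']);R=np.array(s['ee_rot']);T=e@R
print(manip.grasp_offset if hasattr(manip,'grasp_offset') else '')
k=T[(abs(T[:,1])<.015)&(abs(T[:,0])<.045)&(T[:,2]>-.06)&(T[:,2]<.04)]
print(len(k),k.min(0),k.max(0),np.percentile(k[:,2],[2,10,50,90]))
for a in np.arange(-.045,.045,.01):
    q=k[(k[:,0]>a)&(k[:,0]<a+.01)&(abs(k[:,1])<.004)]
    if len(q):print(round(a,3),len(q),q[:,2].min(),np.median(q[:,2]))
E
```

```text
4.55 [ 0.571  -0.0144  0.1252] [[ 0.889  -0.458   0.0056]
 [-0.458  -0.889  -0.0005]
 [ 0.0052 -0.0021 -1.    ]] [-0.1193  0.0143  1.9101  0.0002  1.2116  1.9272]
[ 0.2536 -0.6981 -0.5317] 0.32911744447582536 52.870303988456726
0.0187
9210 [-0.0333 -0.015  -0.06  ] [0.0336 0.015  0.0024] [-0.0555 -0.0343 -0.0308 -0.024 ]
-0.035 163 -0.03476962998291242 -0.03350177768274257
-0.025 293 -0.03474846701512841 -0.03215069716151226
-0.015 340 -0.03394487598291456 -0.03221146257119946
-0.005 349 -0.03367762453673393 -0.032234420558082164
0.005 368 -0.033867452864149994 -0.03231685470723157
0.015 357 -0.03510812112340162 -0.03272043833394746
0.025 576 -0.035183031291788756 -0.02549221890814621
```

View pics/w4.png

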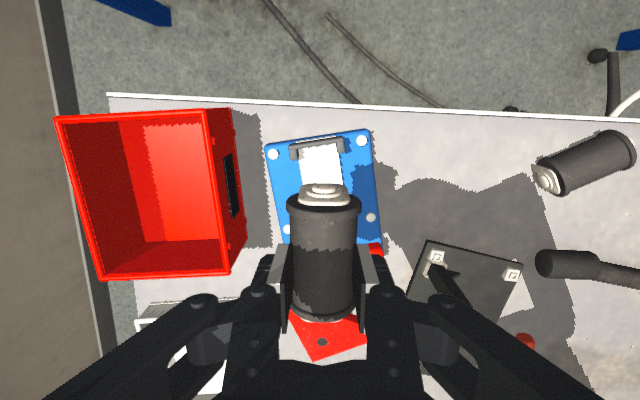

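The roller is held level, its underside 3.5 mm below the TCP. Carrying it high to the tray centre (0.463, 0.179).

Emit:
{"method": "play_rows", "body": {
  "targets": [
    {"tx": -0.02, "ty": 0.03, "tz": 0.01, "yaw": 0},
    {"tx": -0.05, "ty": 0.09, "tz": 0.01, "yaw": 0.01},
    {"tx": -0.09, "ty": 0.16, "tz": 0.01, "yaw": 0.02},
    {"tx": -0.13, "ty": 0.23, "tz": 0.01, "yaw": 0.025},
    {"tx": -0.17, "ty": 0.3, "tz": 0.01, "yaw": 0.025},
    {"tx": -0.2, "ty": 0.36, "tz": 0.01, "yaw": 0.025},
    {"tx": -0.216, "ty": 0.386, "tz": 0, "yaw": 0.025},
    {"tx": -0.216, "ty": 0.386, "tz": 0, "yaw": 0.025},
    {"tx": -0.216, "ty": 0.386, "tz": 0, "yaw": 0.025}
  ]
}}

```text
time_s: 5.35
ee_pos: [0.4595, 0.1788, 0.1197]
ee_rot: [[0.923, -0.385, -0.003], [-0.385, -0.923, -0.001], [-0.002, 0.002, -1.0]]
contact_force: [-0.0, -0.0, -1.3]
grip_width: 0.332
finger_force: 52.9
```

```bash
python3 snap.py w5
python3 - <<'E'
from m import *
s,im,d=pickle.load(open('pics/w5.pkl','rb'));P=cloud('wrist',d,s)
Q=P.reshape(-1,3);k=Q[(Q[:,2]>.022)&(Q[:,2]<.036)&(np.hypot(Q[:,0]-.463,Q[:,1]-.179)<.09)]
print(len(k),cv2.minAreaRect(np.float32(k[:,:2])),k.min(0),k.max(0))
E
```

```text
5.35 [0.4595 0.1788 0.1197] [[ 0.9229 -0.385  -0.0031]
 [-0.385  -0.9229 -0.0012]
 [-0.0024  0.0023 -1.    ]] [ 0.2624 -0.1536  2.0783 -0.0004  1.2202  2.2285]
2963 ((0.46298298239707947, 0.1791098415851593), (0.10313882678747177, 0.12345889955759048), 67.05728149414062) [0.3886 0.1088 0.022 ] [0.5389 0.2493 0.033 ]
```

View pics/w5.png

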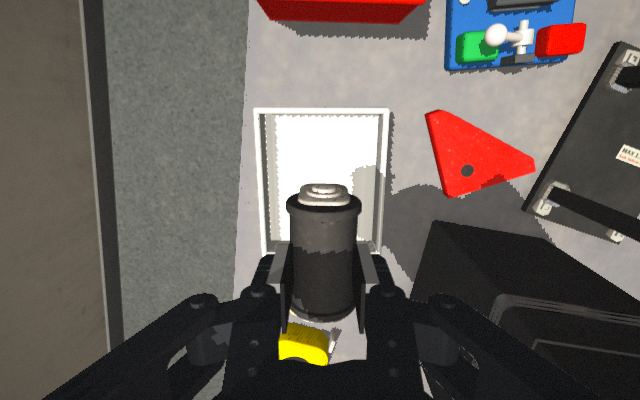

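Tray confirmed centred at (0.463,0.179), aligned with the held roller. Lowering slowly.

Emit:
{"method": "play_rows", "body": {
  "targets": [
    {"tx": 0, "ty": 0, "tz": -0.03, "yaw": 0},
    {"tx": 0, "ty": 0, "tz": -0.08, "yaw": 0},
    {"tx": 0, "ty": 0, "tz": -0.13, "yaw": 0},
    {"tx": 0, "ty": 0, "tz": -0.17, "yaw": 0},
    {"tx": 0, "ty": 0, "tz": -0.195, "yaw": 0},
    {"tx": 0, "ty": 0, "tz": -0.21, "yaw": 0},
    {"tx": 0, "ty": 0, "tz": -0.218, "yaw": 0},
    {"tx": 0, "ty": 0, "tz": -0.222, "yaw": 0},
    {"tx": 0, "ty": 0, "tz": -0.222, "yaw": 0},
    {"tx": 0, "ty": 0, "tz": -0.222, "yaw": 0}
  ]
}}

```text
time_s: 6.23
ee_pos: [0.4621, 0.1787, 0.0115]
ee_rot: [[0.922, -0.387, 0.002], [-0.387, -0.922, 0.0], [0.001, -0.001, -1.0]]
contact_force: [-0.4, -0.3, -1.0]
grip_width: 0.33
finger_force: 52.9
```

Underside is at about 8 mm and the floor at 3 mm. Going down 4 mm more.

Emit:
{"method": "play_rows", "body": {
  "targets": [
    {"tx": 0, "ty": 0, "tz": -0.003, "yaw": 0},
    {"tx": 0, "ty": 0, "tz": -0.006, "yaw": 0},
    {"tx": 0, "ty": 0, "tz": -0.008, "yaw": 0},
    {"tx": 0, "ty": 0, "tz": -0.008, "yaw": 0}
  ]
}}

```text
time_s: 6.57
ee_pos: [0.461, 0.1787, 0.0065]
ee_rot: [[0.922, -0.387, 0.0], [-0.387, -0.922, -0.0], [0.0, 0.0, -1.0]]
contact_force: [0.3, 0.4, -1.1]
grip_width: 0.326
finger_force: 52.9
```

Emit:
{"method": "play_rows", "body": {
  "targets": [
    {"tx": 0, "ty": 0, "tz": -0.001, "yaw": 0},
    {"tx": 0, "ty": 0, "tz": -0.002, "yaw": 0},
    {"tx": 0, "ty": 0, "tz": -0.002, "yaw": 0}
  ]
}}

```text
time_s: 6.82
ee_pos: [0.4612, 0.1788, 0.0061]
ee_rot: [[0.922, -0.387, -0.0], [-0.387, -0.922, -0.0], [-0.0, 0.0, -1.0]]
contact_force: [-1.8, -0.9, 4.6]
grip_width: 0.33
finger_force: 54.9
```

Emit:
{"method": "play_rows", "body": {
  "targets": [
    {"tx": 0, "ty": 0, "tz": 0, "yaw": 0},
    {"tx": 0, "ty": 0, "tz": 0, "yaw": 0},
    {"tx": 0, "ty": 0, "tz": 0, "yaw": 0},
    {"tx": 0, "ty": 0, "tz": 0, "yaw": 0},
    {"tx": 0, "ty": 0, "tz": 0, "yaw": 0}
  ],
  "grip": 0.46
}}

```text
time_s: 7.23
ee_pos: [0.4611, 0.1787, 0.0054]
ee_rot: [[0.922, -0.387, 0.0], [-0.387, -0.922, 0.0], [0.0, -0.0, -1.0]]
contact_force: [-0.6, -0.3, -0.3]
grip_width: 0.462
finger_force: 0.0
```

Floor contact felt, then released. Retreating up, then travelling round the torch holder to the next roller.

Emit:
{"method": "play_rows", "body": {
  "targets": [
    {"tx": 0, "ty": 0, "tz": 0.02, "yaw": 0},
    {"tx": 0, "ty": 0, "tz": 0.06, "yaw": 0},
    {"tx": 0, "ty": 0, "tz": 0.12, "yaw": 0},
    {"tx": 0, "ty": 0, "tz": 0.19, "yaw": 0},
    {"tx": 0, "ty": 0, "tz": 0.26, "yaw": 0},
    {"tx": 0, "ty": 0, "tz": 0.34, "yaw": 0},
    {"tx": 0, "ty": 0, "tz": 0.4, "yaw": 0}
  ]
}}

```text
time_s: 7.82
ee_pos: [0.4617, 0.1789, 0.2099]
ee_rot: [[0.922, -0.387, 0.004], [-0.387, -0.922, 0.001], [0.003, -0.003, -1.0]]
contact_force: [0.4, -1.2, 0.4]
grip_width: 0.459
finger_force: 0.0
```

```bash
python3 snap.py w6
python3 - <<'E'
from m import *
s,im,d=pickle.load(open('pics/w6.pkl','rb'));P=cloud('wrist',d,s)
Q=P.reshape(-1,3);k=Q[(abs(Q[:,0]-.463)<.07)&(abs(Q[:,1]-.179)<.07)&(Q[:,2]<.06)&(im.reshape(-1,3).max(1)<80)&(Q[:,2]>.015)]
print(len(k),cv2.minAreaRect(np.float32(k[:,:2])),np.percentile(k[:,2],[5,50,98]))
E
```

```text
7.8167 [0.4617 0.1789 0.2099] [[ 0.9221 -0.3869  0.004 ]
 [-0.3869 -0.9221  0.0011]
 [ 0.0032 -0.0025 -1.    ]] [ 0.2611 -0.231   1.9883  0.      1.3801  2.2292]
435 ((0.46061375737190247, 0.17966483533382416), (0.03456476330757141, 0.054167941212654114), 65.25904083251953) [0.0258 0.0321 0.0379]
```

Emit:
{"method": "play_rows", "body": {
  "targets": [
    {"tx": 0.04, "ty": 0, "tz": 0, "yaw": 0.035},
    {"tx": 0.1, "ty": -0.03, "tz": 0, "yaw": 0.07},
    {"tx": 0.16, "ty": -0.08, "tz": 0, "yaw": 0.105},
    {"tx": 0.2, "ty": -0.14, "tz": 0, "yaw": 0.14},
    {"tx": 0.22, "ty": -0.21, "tz": 0, "yaw": 0.175},
    {"tx": 0.22, "ty": -0.28, "tz": 0, "yaw": 0.21},
    {"tx": 0.22, "ty": -0.36, "tz": 0, "yaw": 0.245},
    {"tx": 0.22, "ty": -0.44, "tz": 0, "yaw": 0.28},
    {"tx": 0.22, "ty": -0.52, "tz": 0, "yaw": 0.315},
    {"tx": 0.22, "ty": -0.58, "tz": 0, "yaw": 0.35}
  ],
  "grip": 0.75
}}

```text
time_s: 8.7
ee_pos: [0.5707, -0.1142, 0.2061]
ee_rot: [[0.761, 0.649, 0.001], [0.649, -0.761, -0.001], [-0.0, 0.001, -1.0]]
contact_force: [0.7, 0.1, -0.0]
grip_width: 0.752
finger_force: 0.0
```

View pics/w6.png

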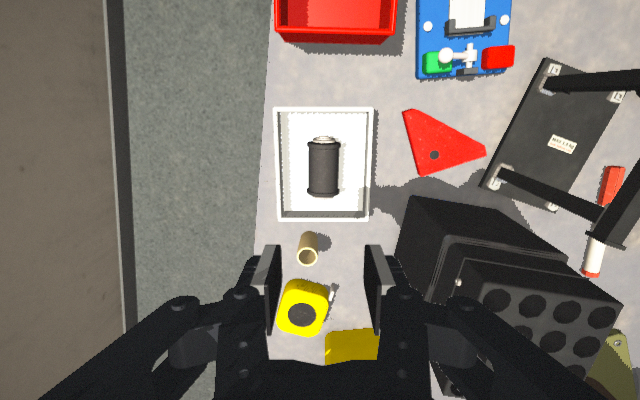

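Picture w6 shows the tested roller standing upright in the tray at (323,167). I've now used all 10 picture views, so from here I rely on numbers only. Next I check the clearance of tall things near the next roller.

Run:
```python
from m import *
s1,i1,d1=pickle.load(open('pics/w1.pkl','rb'));s2,i2,d2=pickle.load(open('pics/w2.pkl','rb'))
z=np.load('pics/top0.npz')
for n,P in(('w1',cloud('wrist',d1,s1)[:250]),('w2',cloud('wrist',d2,s2)[:250]),('top',cloud('top',z['d']))):
    Q=P.reshape(-1,3);Q=Q[(Q[:,0]>.4)&(Q[:,0]<.6)&(Q[:,1]>-.3)&(Q[:,1]<-.05)&(Q[:,2]>.06)&(Q[:,2]<.35)]
    dd=np.hypot(Q[:,0]-.488,Q[:,1]+.216)
    j=np.argsort(dd)[:200:40];print(n,len(Q));print(np.c_[Q[j],dd[j]])
```

```text
w1 2168
[[ 0.4575 -0.0867  0.1582  0.1329]
 [ 0.4584 -0.0846  0.1631  0.1347]
 [ 0.4586 -0.0836  0.1616  0.1356]
 [ 0.4596 -0.0826  0.1621  0.1364]
 [ 0.4613 -0.0813  0.1687  0.1373]]
w2 0
[]
top 127
[[ 0.4587 -0.086   0.1684  0.1333]
 [ 0.4439 -0.0741  0.103   0.1486]
 [ 0.4384 -0.0586  0.1701  0.165 ]
 [ 0.4048 -0.0532  0.212   0.1829]]
```

Nearest tall point is 133 mm from the roller, so it's clear. Moving to hover above it.

Emit:
{"method": "play_rows", "body": {
  "targets": [
    {"tx": 0, "ty": -0.05, "tz": 0, "yaw": 0.038},
    {"tx": -0.01, "ty": -0.12, "tz": 0, "yaw": 0.076},
    {"tx": -0.04, "ty": -0.17, "tz": 0, "yaw": 0.114},
    {"tx": -0.09, "ty": -0.2, "tz": -0.02, "yaw": 0.152},
    {"tx": -0.14, "ty": -0.203, "tz": -0.06, "yaw": 0.19},
    {"tx": -0.166, "ty": -0.203, "tz": -0.1, "yaw": 0.228},
    {"tx": -0.166, "ty": -0.203, "tz": -0.14, "yaw": 0.271},
    {"tx": -0.166, "ty": -0.203, "tz": -0.16, "yaw": 0.271},
    {"tx": -0.166, "ty": -0.203, "tz": -0.16, "yaw": 0.271}
  ],
  "grip": 0.75
}}

```text
time_s: 9.45
ee_pos: [0.4864, -0.2119, 0.1229]
ee_rot: [[0.02, 1.0, -0.004], [1.0, -0.02, 0.002], [0.002, -0.004, -1.0]]
contact_force: [-0.0, -0.5, -0.7]
grip_width: 0.75
finger_force: 0.0
```

```bash
cat > fit.py <<'E'
from m import *
from scipy.optimize import least_squares
def fit(nm,z0,h,c,rad=.045):
    s,im,d=pickle.load(open(f'pics/{nm}.pkl','rb'));Q=cloud('wrist',d,s).reshape(-1,3)
    Q=Q[(im.reshape(-1,3).max(1)<95)&(Q[:,2]>z0+h)&(Q[:,2]<z0+.045)&(np.hypot(*(Q[:,:2]-c).T)<rad)]
    c=np.median(Q,0)
    def f(p):
        n=np.array([-np.sin(p[2]),np.cos(p[2])]);return np.hypot((Q[:,:2]-p[:2])@n,Q[:,2]-p[3])-.018
    p=min((least_squares(f,[c[0],c[1],t,z0+.019],loss='soft_l1',f_scale=.001) for t in np.radians([60,90,120,150,170])),key=lambda r:r.cost).x
    u=np.array([np.cos(p[2]),np.sin(p[2])]);t=np.percentile((Q[:,:2]-p[:2])@u,[1,99])
    print(nm,len(Q),'ctr',p[:2]+u*t.mean(),'len',np.ptp(t),'ang',np.degrees(p[2])%180,'axis z',p[3],'rms',np.sqrt(np.mean(f(p)**2)))
E
python3 snap.py w7; python3 -c "
from fit import *
fit('w7',0,.012,[.488,-.2155])"
```

```text
9.45 [ 0.4864 -0.2119  0.1229] [[ 0.02    0.9998 -0.0042]
 [ 0.9998 -0.02    0.0024]
 [ 0.0023 -0.0043 -1.    ]] [-0.5122 -0.0678  1.9944  0.0001  1.2198 -0.4922]
w7 1936 ctr [ 0.4889 -0.2156] len 0.05514629007983138 ang 89.18182273389178 axis z 0.01735315918740851 rms 0.001450011678435086
```

Emit:
{"method": "play_rows", "body": {
  "targets": [
    {"tx": 0.001, "ty": 0.0, "tz": -0.05, "yaw": 0},
    {"tx": 0.001, "ty": 0.0, "tz": -0.11, "yaw": 0},
    {"tx": 0.001, "ty": 0.0, "tz": -0.16, "yaw": 0},
    {"tx": 0.001, "ty": 0.0, "tz": -0.2, "yaw": 0},
    {"tx": 0.001, "ty": 0.0, "tz": -0.22, "yaw": 0},
    {"tx": 0.001, "ty": 0.0, "tz": -0.236, "yaw": 0},
    {"tx": 0.001, "ty": 0.0, "tz": -0.236, "yaw": 0},
    {"tx": 0.001, "ty": 0.0, "tz": -0.236, "yaw": 0}
  ],
  "grip": 0.75
}}

```text
time_s: 10.17
ee_pos: [0.4897, -0.2133, 0.0088]
ee_rot: [[0.018, 1.0, 0.002], [1.0, -0.018, -0.001], [-0.001, 0.002, -1.0]]
contact_force: [0.8, 0.2, 0.1]
grip_width: 0.753
finger_force: 0.0
```

Emit:
{"method": "play_rows", "body": {
  "targets": [
    {"tx": 0, "ty": -0.004, "tz": -0.004, "yaw": 0},
    {"tx": 0, "ty": -0.004, "tz": -0.008, "yaw": 0},
    {"tx": 0, "ty": -0.004, "tz": -0.008, "yaw": 0}
  ],
  "grip": 0.75
}}

```text
time_s: 10.42
ee_pos: [0.4891, -0.2152, 0.0043]
ee_rot: [[0.017, 1.0, 0.001], [1.0, -0.017, -0.001], [-0.001, 0.001, -1.0]]
contact_force: [0.1, -0.0, 0.2]
grip_width: 0.752
finger_force: 0.0
```

Emit:
{"method": "play_rows", "body": {
  "targets": [
    {"tx": 0, "ty": 0, "tz": 0, "yaw": 0},
    {"tx": 0, "ty": 0, "tz": 0, "yaw": 0},
    {"tx": 0, "ty": 0, "tz": 0, "yaw": 0},
    {"tx": 0, "ty": 0, "tz": 0, "yaw": 0},
    {"tx": 0, "ty": 0, "tz": 0, "yaw": 0},
    {"tx": 0, "ty": 0, "tz": 0, "yaw": 0},
    {"tx": 0, "ty": 0, "tz": 0, "yaw": 0},
    {"tx": 0, "ty": 0, "tz": 0, "yaw": 0}
  ],
  "grip": 0
}}

```text
time_s: 11.08
ee_pos: [0.4893, -0.215, 0.0044]
ee_rot: [[0.017, 1.0, 0.001], [1.0, -0.017, -0.0], [-0.0, 0.001, -1.0]]
contact_force: [0.3, 0.8, 5.4]
grip_width: 0.31
finger_force: 52.0
```

Emit:
{"method": "play_rows", "body": {
  "targets": [
    {"tx": 0, "ty": 0, "tz": 0.01, "yaw": 0},
    {"tx": 0, "ty": 0, "tz": 0.04, "yaw": 0},
    {"tx": 0, "ty": 0, "tz": 0.09, "yaw": 0},
    {"tx": 0, "ty": 0, "tz": 0.15, "yaw": 0},
    {"tx": 0, "ty": 0, "tz": 0.21, "yaw": 0},
    {"tx": 0, "ty": 0, "tz": 0.26, "yaw": 0},
    {"tx": 0, "ty": 0, "tz": 0.28, "yaw": 0},
    {"tx": 0, "ty": 0, "tz": 0.28, "yaw": 0}
  ]
}}

```text
time_s: 11.75
ee_pos: [0.49, -0.2156, 0.1462]
ee_rot: [[0.017, 1.0, 0.004], [1.0, -0.017, -0.003], [-0.003, 0.004, -1.0]]
contact_force: [0.1, -0.5, -1.7]
grip_width: 0.311
finger_force: 50.2
```

```bash
cat > held.py <<'E'
from m import *
import sys
s,im,d=pickle.load(open(f'pics/{sys.argv[1]}.pkl','rb'));T=(cloud('wrist',d,s).reshape(-1,3)-np.array(s['ee_pos']))@np.array(s['ee_rot'])
print(s['grip_width'],s['finger_force'])
k=T[(abs(T[:,1])<.004)&(abs(T[:,0])<.045)&(T[:,2]>-.05)&(T[:,2]<.04)]
for a in np.arange(-.035,.035,.01):
    q=k[(k[:,0]>a)&(k[:,0]<a+.01)]
    if len(q):print(round(a,3),len(q),np.median(q[:,2]))
print('extent',np.percentile(k[k[:,2]<-.025][:,0],[1,99]))
E
python3 snap.py w8; python3 held.py w4; python3 held.py w8
```

```text
11.75 [ 0.49   -0.2156  0.1462] [[ 0.0171  0.9998  0.0043]
 [ 0.9999 -0.0171 -0.0026]
 [-0.0026  0.0044 -1.    ]] [-0.5148 -0.0864  1.9706 -0.0002  1.2523 -0.4976]
0.32911744447582536 52.870303988456726
-0.035 40 -0.03294869355791509
-0.025 340 -0.032134323712249654
-0.015 311 -0.031894670672138706
-0.005 327 -0.031931054590097215
0.005 346 -0.032019802983194734
0.015 378 -0.03220305053515454
0.025 552 -0.028993441041678177
0.035 137 -0.019183809024978512
extent [-0.0258  0.0331]
0.31102949405092006 50.246999859809875
-0.035 129 -0.03213208943702339
-0.025 327 -0.030745495160579558
-0.015 313 -0.03072185140142984
-0.005 316 -0.03080032011088915
0.005 344 -0.03079453665251497
0.015 353 -0.031021266529987056
0.025 587 -0.02497444357126356
extent [-0.0282  0.0304]
```

Held level and centred, underside about 4.6 mm below the TCP. Carrying it to hover over the nest.

Emit:
{"method": "play_rows", "body": {
  "targets": [
    {"tx": 0.05, "ty": 0, "tz": 0, "yaw": -0.039},
    {"tx": 0.1, "ty": 0.02, "tz": 0, "yaw": -0.078},
    {"tx": 0.15, "ty": 0.05, "tz": 0, "yaw": -0.117},
    {"tx": 0.161, "ty": 0.08, "tz": 0, "yaw": -0.156},
    {"tx": 0.161, "ty": 0.11, "tz": 0, "yaw": -0.195},
    {"tx": 0.161, "ty": 0.14, "tz": 0, "yaw": -0.234},
    {"tx": 0.161, "ty": 0.17, "tz": 0, "yaw": -0.273},
    {"tx": 0.161, "ty": 0.2, "tz": 0, "yaw": -0.312},
    {"tx": 0.161, "ty": 0.23, "tz": 0, "yaw": -0.351},
    {"tx": 0.161, "ty": 0.25, "tz": 0, "yaw": -0.39}
  ]
}}

```text
time_s: 12.63
ee_pos: [0.567, -0.0881, 0.1395]
ee_rot: [[0.948, 0.317, -0.006], [0.317, -0.948, 0.002], [-0.005, -0.004, -1.0]]
contact_force: [-0.0, -0.1, -2.1]
grip_width: 0.311
finger_force: 50.4
```

Emit:
{"method": "play_rows", "body": {
  "targets": [
    {"tx": 0, "ty": 0.03, "tz": 0, "yaw": -0.039},
    {"tx": 0, "ty": 0.07, "tz": 0, "yaw": -0.078},
    {"tx": 0, "ty": 0.11, "tz": 0, "yaw": -0.117},
    {"tx": 0, "ty": 0.14, "tz": 0, "yaw": -0.156},
    {"tx": 0, "ty": 0.153, "tz": 0, "yaw": -0.195},
    {"tx": 0, "ty": 0.153, "tz": 0, "yaw": -0.208},
    {"tx": 0, "ty": 0.153, "tz": 0, "yaw": -0.208},
    {"tx": 0, "ty": 0.153, "tz": 0, "yaw": -0.208},
    {"tx": 0, "ty": 0.153, "tz": 0, "yaw": -0.208}
  ]
}}

```text
time_s: 13.38
ee_pos: [0.5681, -0.0135, 0.1416]
ee_rot: [[0.948, -0.319, -0.003], [-0.319, -0.948, 0.0], [-0.003, 0.001, -1.0]]
contact_force: [0.2, 0.2, -1.6]
grip_width: 0.307
finger_force: 50.4
```

```bash
python3 snap.py w9; python3 held.py w9
python3 - <<'E'
from m import *
s,i,d=pickle.load(open('pics/w9.pkl','rb'));print('toolang',np.degrees(np.arctan2(s['ee_rot'][1][1],s['ee_rot'][0][1])))
m=mask(i,(0,0,150),(180,80,255))
for c in cv2.findContours(m,0,2)[0]:
    if cv2.contourArea(c)>12:
        u=cv2.minAreaRect(c)[0];X=onplane('wrist',[u],.018,s)[0]
        if np.hypot(*(X[:2]-[.57,-.014]))<.08: print(np.round(u),cv2.contourArea(c),X[:2])
# dark bracket points, height 28..36, in stand frame
Q=cloud('wrist',d,s).reshape(-1,3);a=np.radians(161.4);x=np.array([np.cos(a),np.sin(a)]);y=np.array([-x[1],x[0]])
E=Q[:,:2]-[.5704,-.014];L=np.c_[E@x,E@y,Q[:,2]]
k=L[(L[:,2]>.029)&(L[:,2]<.037)&(abs(L[:,1])<.03)&(L[:,0]>-.05)&(L[:,0]<-.025)]
print('far bracket',len(k),np.percentile(k,[2,98],axis=0))
# same from the first unobstructed view
s,i,d=pickle.load(open('pics/w6.pkl','rb'));Q=cloud('wrist',d,s).reshape(-1,3)
E=Q[:,:2]-[.5704,-.014];L=np.c_[E@x,E@y,Q[:,2]]
for lo,hi in((-.05,-.03),(.03,.043)):
    k=L[(L[:,2]>.029)&(L[:,2]<.038)&(abs(L[:,1])<.03)&(L[:,0]>lo)&(L[:,0]<hi)]
    if len(k):print('w6',len(k),np.percentile(k,[2,98],axis=0))
E
```

```text
13.3833 [ 0.5681 -0.0135  0.1416] [[ 0.9479 -0.3187 -0.0031]
 [-0.3187 -0.9479  0.0003]
 [-0.003   0.0007 -1.    ]] [-0.1181 -0.002   1.8974 -0.0001  1.2493  1.7771]
0.3071536034341177 50.406219363212585
-0.035 247 -0.031835374186932205
-0.025 306 -0.03099340017796122
-0.015 312 -0.03103558867806005
-0.005 334 -0.03099840336288894
0.005 366 -0.030986160936224173
0.015 433 -0.031352304891528064
0.025 388 -0.022098887946163423
extent [-0.0313  0.0272]
toolang -108.5833050788807
[364. 213.] 41.0 [ 0.5256 -0.0387]
[282. 213.] 45.0 [0.5501 0.0333]
[322. 200.] 563.0 [ 0.5502 -0.0057]
[300. 142.] 17.5 [ 0.6068 -0.0045]
[323. 162.] 1823.0 [ 0.5831 -0.0182]
[365. 139.] 73.5 [ 0.5908 -0.0596]
[280. 139.] 74.0 [0.6147 0.0107]
[322. 130.] 31.0 [ 0.6098 -0.0267]
[379. 198.] 39831.5 [ 0.5347 -0.0563]
far bracket 471 [[-0.0409 -0.0214  0.0308]
 [-0.0291  0.0212  0.0359]]
w6 300 [[ 0.0327 -0.0223  0.0301]
 [ 0.0429  0.0208  0.0356]]
```

Run:
```python
from m import *
for n in('w4','w8','w9'):
    s,i,d=pickle.load(open(f'pics/{n}.pkl','rb'))
    T=(cloud('wrist',d,s).reshape(-1,3)-np.array(s['ee_pos']))@np.array(s['ee_rot']);T=T.reshape(400,640,3)
    col=d[:,318:327].mean(1);v=i[:,318:327].max(2).mean(1)
    e=np.where(abs(np.diff(v))>25)[0];print(n,'bright edges',e[(e>150)&(e<345)])
    held=(T[:,:,2]<.0)&(T[:,:,2]>-.05)&(abs(T[:,:,1])<.02)&(abs(T[:,:,0])<.045)
    r=np.where(held[:,315:330].any(1))[0];r=r[(r<340)];print(' rows',r.min(),r.max())
    # rim flanges: x where top profile peaks (rim taller than rubber mid)
    k=T[held&(abs(T[:,:,1])<.003)];b=np.arange(-.042,.042,.002)
    print([ (round(x*1000),round(1000*np.percentile(k[(k[:,0]>=x)&(k[:,0]<x+.002)][:,2],20),1)) for x in b if ((k[:,0]>=x)&(k[:,0]<x+.002)).sum()>4])
```

```text
w4 bright edges [182 183 188 192 194 197 200 201 205 212 321 322 337 338 344]
 rows 183 322
[(-30, np.float64(-33.9)), (-28, np.float64(-34.1)), (-26, np.float64(-33.6)), (-24, np.float64(-32.6)), (-22, np.float64(-32.6)), (-20, np.float64(-32.6)), (-18, np.float64(-32.7)), (-16, np.float64(-32.9)), (-14, np.float64(-32.5)), (-12, np.float64(-32.7)), (-10, np.float64(-32.5)), (-8, np.float64(-32.6)), (-6, np.float64(-32.7)), (-4, np.float64(-32.7)), (-2, np.float64(-32.6)), (0, np.float64(-33.1)), (2, np.float64(-32.6)), (4, np.float64(-32.8)), (6, np.float64(-32.9)), (8, np.float64(-32.9)), (10, np.float64(-32.7)), (12, np.float64(-33.0)), (14, np.float64(-32.8)), (16, np.float64(-32.8)), (18, np.float64(-33.1)), (20, np.float64(-32.8)), (22, np.float64(-34.4)), (24, np.float64(-34.4)), (26, np.float64(-32.2)), (28, np.float64(-29.4)), (30, np.float64(-24.7)), (32, np.float64(-21.1))]
w8 bright edges [186 187 192 193 197 198 199 202 205 206 209 210 216 217 264 325]
 rows 188 325
[(-34, np.float64(-32.1)), (-32, np.float64(-33.2)), (-30, np.float64(-32.9)), (-28, np.float64(-32.2)), 
[... 954 characters left out ...]
24, np.float64(-31.4)), (-22, np.float64(-31.5)), (-20, np.float64(-31.5)), (-18, np.float64(-31.7)), (-16, np.float64(-31.5)), (-14, np.float64(-31.7)), (-12, np.float64(-31.5)), (-10, np.float64(-31.5)), (-8, np.float64(-31.5)), (-6, np.float64(-31.6)), (-4, np.float64(-31.4)), (-2, np.float64(-31.6)), (0, np.float64(-31.4)), (2, np.float64(-31.6)), (4, np.float64(-31.4)), (6, np.float64(-31.5)), (8, np.float64(-31.6)), (10, np.float64(-31.6)), (12, np.float64(-31.4)), (14, np.float64(-31.5)), (16, np.float64(-31.7)), (18, np.float64(-32.4)), (20, np.float64(-33.2)), (22, np.float64(-32.6)), (24, np.float64(-28.2)), (26, np.float64(-28.0)), (28, np.float64(-23.0)), (30, np.float64(-19.4))]
```

No slip; the roller sits about 2.5 mm toward the tool's -x, so I correct for that. The nest centre is confirmed again at (0.5701,-0.0137). Lowering partway, then checking.

Emit:
{"method": "play_rows", "body": {
  "targets": [
    {"tx": 0.005, "ty": -0.001, "tz": -0.02, "yaw": 0},
    {"tx": 0.005, "ty": -0.001, "tz": -0.06, "yaw": 0},
    {"tx": 0.005, "ty": -0.001, "tz": -0.1, "yaw": 0},
    {"tx": 0.005, "ty": -0.001, "tz": -0.14, "yaw": 0},
    {"tx": 0.005, "ty": -0.001, "tz": -0.16, "yaw": 0},
    {"tx": 0.005, "ty": -0.001, "tz": -0.17, "yaw": 0},
    {"tx": 0.005, "ty": -0.001, "tz": -0.17, "yaw": 0},
    {"tx": 0.005, "ty": -0.001, "tz": -0.17, "yaw": 0},
    {"tx": 0.005, "ty": -0.001, "tz": -0.17, "yaw": 0}
  ]
}}

```text
time_s: 14.18
ee_pos: [0.5728, -0.014, 0.06]
ee_rot: [[0.948, -0.319, 0.003], [-0.319, -0.948, -0.0], [0.003, -0.001, -1.0]]
contact_force: [1.1, -0.1, -2.2]
grip_width: 0.316
finger_force: 50.4
```

```bash
python3 snap.py w10
python3 - <<'E'
from m import *
s,i,d=pickle.load(open('pics/w10.pkl','rb'));print('toolang',np.degrees(np.arctan2(s['ee_rot'][1][1],s['ee_rot'][0][1])))
m=mask(i,(0,0,150),(180,80,255))
for c in cv2.findContours(m,0,2)[0]:
    if 12<cv2.contourArea(c)<400:
        u=cv2.minAreaRect(c)[0];X=onplane('wrist',[u],.018,s)[0]
        if np.hypot(*(X[:2]-[.57,-.014]))<.08: print(np.round(u),cv2.contourArea(c),X[:2])
Q=cloud('wrist',d,s).reshape(-1,3);a=np.radians(161.4);x=np.array([np.cos(a),np.sin(a)]);y=np.array([-x[1],x[0]])
E=Q[:,:2]-[.5701,-.0137];L=np.c_[E@x,E@y,Q[:,2]]
k=L[(L[:,2]>.029)&(L[:,2]<.038)&(abs(L[:,1])<.03)&(L[:,0]>-.05)&(L[:,0]<-.036)]
print('far bracket',len(k),np.percentile(k,[2,98],axis=0) if len(k) else '')
k=L[(L[:,2]>.085)&(L[:,2]<.1)&(abs(L[:,1])<.004)&(abs(L[:,0])<.04)]
print('roller top x range in nest frame',np.percentile(k[:,0],[1,99]))
E
```

```text
14.1833 [ 0.5728 -0.014   0.06  ] [[ 0.9476 -0.3194  0.0026]
 [-0.3194 -0.9476 -0.0003]
 [ 0.0026 -0.0005 -1.    ]] [-0.1181  0.0934  1.9472 -0.      1.0984  1.7777]
toolang -108.62436710995034
[368. 288.] 33.5 [ 0.5067 -0.0258]
[276. 288.] 40.0 [0.5281 0.0374]
[355. 170.] 25.0 [ 0.593  -0.0421]
[292. 169.] 38.0 [ 0.6062 -0.0041]
[310. 160.] 37.5 [ 0.6077 -0.0169]
[266. 164.] 134.0 [0.6143 0.0107]
[382. 164.] 137.0 [ 0.5911 -0.0599]
[324. 154.] 52.5 [ 0.6091 -0.0268]
far bracket 640 [[-0.0415 -0.021   0.0306]
 [-0.0364  0.0208  0.0356]]
roller top x range in nest frame [-0.0299  0.0286]
```

Aligned to within about 1 mm on both axes. Inserting.

Emit:
{"method": "play_rows", "body": {
  "targets": [
    {"tx": 0, "ty": 0, "tz": -0.012, "yaw": 0},
    {"tx": 0, "ty": 0, "tz": -0.026, "yaw": 0},
    {"tx": 0, "ty": 0, "tz": -0.04, "yaw": 0},
    {"tx": 0, "ty": 0, "tz": -0.052, "yaw": 0},
    {"tx": 0, "ty": 0, "tz": -0.06, "yaw": 0},
    {"tx": 0, "ty": 0, "tz": -0.066, "yaw": 0},
    {"tx": 0, "ty": 0, "tz": -0.066, "yaw": 0},
    {"tx": 0, "ty": 0, "tz": -0.066, "yaw": 0}
  ]
}}

```text
time_s: 14.9
ee_pos: [0.5715, -0.0138, 0.0253]
ee_rot: [[0.948, -0.319, -0.0], [-0.319, -0.948, 0.0], [-0.0, 0.0, -1.0]]
contact_force: [-0.8, -0.2, -1.6]
grip_width: 0.314
finger_force: 50.4
```

Emit:
{"method": "play_rows", "body": {
  "targets": [
    {"tx": 0.002, "ty": 0, "tz": -0.001, "yaw": 0},
    {"tx": 0.002, "ty": 0, "tz": -0.002, "yaw": 0},
    {"tx": 0.002, "ty": 0, "tz": -0.003, "yaw": 0},
    {"tx": 0.002, "ty": 0, "tz": -0.003, "yaw": 0}
  ]
}}

```text
time_s: 15.23
ee_pos: [0.5729, -0.0138, 0.0245]
ee_rot: [[0.948, -0.319, 0.0], [-0.319, -0.948, -0.0], [0.0, -0.0, -1.0]]
contact_force: [-0.3, -0.7, 0.6]
grip_width: 0.309
finger_force: 51.4
```

Bed contact begins (the force went from -1.6 N hanging to +0.6 N) at TCP 0.0245, as predicted. Releasing and backing straight up.

Emit:
{"method": "play_rows", "body": {
  "targets": [
    {"tx": 0, "ty": 0, "tz": 0, "yaw": 0},
    {"tx": 0, "ty": 0, "tz": 0, "yaw": 0},
    {"tx": 0, "ty": 0, "tz": 0, "yaw": 0},
    {"tx": 0, "ty": 0, "tz": 0, "yaw": 0},
    {"tx": 0, "ty": 0, "tz": 0, "yaw": 0},
    {"tx": 0, "ty": 0, "tz": 0, "yaw": 0}
  ],
  "grip": 0.7
}}

```text
time_s: 15.73
ee_pos: [0.5726, -0.0138, 0.024]
ee_rot: [[0.948, -0.319, 0.0], [-0.319, -0.948, 0.0], [0.0, -0.0, -1.0]]
contact_force: [0.2, 0.4, 0.0]
grip_width: 0.696
finger_force: 0.0
```

Emit:
{"method": "play_rows", "body": {
  "targets": [
    {"tx": 0, "ty": 0, "tz": 0.02, "yaw": 0},
    {"tx": 0, "ty": 0, "tz": 0.06, "yaw": 0},
    {"tx": 0, "ty": 0, "tz": 0.12, "yaw": 0},
    {"tx": 0, "ty": 0, "tz": 0.18, "yaw": 0},
    {"tx": 0, "ty": 0, "tz": 0.25, "yaw": 0},
    {"tx": 0, "ty": 0, "tz": 0.32, "yaw": 0},
    {"tx": 0, "ty": 0, "tz": 0.38, "yaw": 0},
    {"tx": 0, "ty": 0, "tz": 0.4, "yaw": 0},
    {"tx": 0, "ty": 0, "tz": 0.4, "yaw": 0},
    {"tx": 0, "ty": 0, "tz": 0.4, "yaw": 0}
  ]
}}

```text
time_s: 16.57
ee_pos: [0.5725, -0.0138, 0.224]
ee_rot: [[0.948, -0.319, 0.0], [-0.319, -0.948, -0.0], [0.0, -0.0, -1.0]]
contact_force: [-0.2, -0.0, -2.3]
grip_width: 0.701
finger_force: 0.0
```

```bash
python3 snap.py w11
python3 - <<'E'
from fit import *
fit('w11',.02,.018,[.5701,-.0137])
s,i,d=pickle.load(open('pics/w11.pkl','rb'));P=cloud('wrist',d,s);Q=P.reshape(-1,3);I=i.reshape(-1,3)
k=Q[(np.hypot(Q[:,0]-.524,Q[:,1]-.0345)<.02)&(Q[:,2]>.055)&(I.min(1)>100)];print('ball',len(k),k.mean(0))
k=Q[(abs(Q[:,0]-.463)<.05)&(abs(Q[:,1]-.179)<.05)&(I.max(1)<80)&(Q[:,2]>.018)&(Q[:,2]<.05)];print('tray roller',len(k),np.median(k,0))
# level of the roller: top height along its pin
a=np.radians(161.4);x=np.array([np.cos(a),np.sin(a)]);E=Q[:,:2]-[.5701,-.0137];u=E@x;v=E@[-x[1],x[0]]
for lo in(-.024,-.012,0,.012):
    q=Q[(u>lo)&(u<lo+.01)&(abs(v)<.006)&(Q[:,2]>.045)];print(lo,len(q),np.percentile(q[:,2],80))
E
```

```text
16.5667 [ 0.5725 -0.0138  0.224 ] [[ 0.9476 -0.3193  0.0004]
 [-0.3193 -0.9476 -0.    ]
 [ 0.0004 -0.0001 -1.    ]] [-0.1178 -0.056   1.8086  0.      1.3885  1.778 ]
w11 833 ctr [ 0.5695 -0.0116] len 0.05455514416930107 ang 161.53062691137833 axis z 0.03730956016376387 rms 0.001482994786512164
ball 123 [0.5202 0.0368 0.0629]
tray roller 77 [0.4864 0.173  0.0352]
-0.024 105 0.05642552929103113
-0.012 1729 0.3304906120855087
0 103 0.05612737666993543
0.012 99 0.05580630065592638
```

The next roller is seated: axis at 161.5° against the nest's 161.4°, axis height 0.0373 as the first one had, level, about 2 mm from centre. The pointer is still on green. Handing in.

```bash
python3 -c "
from station import manip
s=manip.observe();print(s['contact_force'],s['finger_force']);print(manip.job_done())"
```

```text
[-0.39958074 -0.41873118 -0.43266804] 0.0
the job is handed in; nothing more can be done
None
```

The pointer called the tested roller good, so I set it gently down in the aluminium tray, seated the next roller in the nest, and handed the job in at about 16.6 s of the 67 s; no verdict came back.

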